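Clear the tins, fetch the carving, put the tins back

TASK

The carved block lies at the back of the till with the red, green and yellow tins standing in front of it. First move all three tins, upright, into the blue tray; then take the carved block and lay it flat in the recess of the wooden panel, carved side up; then put each tin back upright in the middle of the disc of its own colour.

Things in the scene. Friction and masses are not known exactly. Their poses are not given: they have to be found in the camera images.
- red_tin: Closed tin with a red label and a red lid, upright cylinder 60 mm in diameter, 90 mm high (straight side to 83 mm, lid 57 mm across above), 0.2 to 0.42 kg. Origin: centre of its underside; z up. Starts upright on the red pad.
- green_tin: Closed tin with a green label and a green lid, upright cylinder 60 mm in diameter, 90 mm high (straight side to 83 mm, lid 57 mm across above), 0.2 to 0.42 kg. Origin: centre of its underside; z up. Starts upright on the green pad.
- yellow_tin: Closed tin with a yellow label and a yellow lid, upright cylinder 60 mm in diameter, 90 mm high (straight side to 83 mm, lid 57 mm across above), 0.2 to 0.42 kg. Origin: centre of its underside; z up. Starts upright on the yellow pad.
- carving: Pale wooden block, carved flower and leaves on top: 64 mm (its x) by 150 mm (its y), 36 mm thick plus 4 mm of relief, about 0.24 kg. Origin: centre of its underside; z up. Lies flat on the till's base board behind the tins, which stand about 12 mm from its near long side, so no finger gets down there; about 33 mm of room behind it.
- till: Fixed wooden stand: 8 mm base board 202 mm (its x) by 280 mm (its y), 50 mm high fence along its far (+x) edge, 30 mm cheeks at the back half of its y ends. Origin: centre of the underside. The discs and tins stand in a row along y, 80 mm apart (20 mm between tins): room for fingers is across the row (along x), above the block (top 48 mm over the table).
- red_pad: Fixed red disc, 76 mm in diameter, 3 mm thick, on the till's 8 mm base board: home of the red tin. Origin: centre of its underside (its top is 3 mm above). At the start its red edge shows round the tin.
- green_pad: Fixed green disc, 76 mm in diameter, 3 mm thick, on the till's 8 mm base board: home of the green tin. Origin: centre of its underside (its top is 3 mm above). At the start its green edge shows round the tin.
- yellow_pad: Fixed yellow disc, 76 mm in diameter, 3 mm thick, on the till's 8 mm base board: home of the yellow tin. Origin: centre of its underside (its top is 3 mm above). At the start its yellow edge shows round the tin.
- tray: Side area: fixed blue open tray, 140 mm (its x) by 300 mm (its y) outside, walls 6 mm thick and 22 mm high, floor 6 mm thick. Origin: centre of its underside. Empty at the start.
- panel: Fixed flat wooden panel, 154 mm (its x) by 280 mm (its y), 20 mm thick, with a dark recess in the middle: 82 mm (x) by 168 mm (y), 10 mm deep (recess floor 10 mm above the table). Origin: centre of the panel's underside, below the middle of the recess.
Things that resemble listed ones, but are neither listed nor needed, are in the scene too. Leave any pink look-alike of the yellow_tin alone.

How it is judged:
By the outcome, as a careful person would: the job done as asked, in the order asked, and still so for the second after the job is handed in, with the robot touching nothing.
It also fails if it takes over 144 s, if anything falls off the work surface, if the arm or the gripper's body presses on something with over 40 N, if the wrist force passes 120 N, or if a joint passes its speed limit or range.

ROBOT

A 6-joint arm with a two-finger parallel gripper is mounted at the origin on the work surface. World frame = base frame: x ahead of the robot, y to its left, z up, the work surface at z = 0. Lengths are in m, angles in rad, forces in N, time in s.
With the tool pointing down it reaches from about 0.275 to 0.975 m from the base axis. Payload 8.4 kg.
Tool frame: the origin (TCP) lies at the very end of the fingers, on their centre line; the grasp point (between the pads) lies 19 mm behind it (tcp_to_grasp is the distance from the TCP to the grasp point, in m); z points along the fingers, y is the line along which they close (so a half turn about z gives the same grasp; the last joint's range is limited). The gripper opens to 92 mm and grips with 3 to 60 N. Pads are 20 mm wide; open, the fingers measure 128 mm over their backs; the gripper's body (75 mm by 189 mm) begins 69 mm behind the grasp point.
Start: joints at [1.111, 0.353, 1.633, -0, 1.155, -0.002], TCP at [0.276, 0.561, 0.215] pointing down, gripper open.
Joint ranges: [-2.63, 2.63], [-0.92, 2.1], [0.06, 2.66], [-1.3, 4.44], [0, 2.69], [-3.02, 3.02]. Speed limits (rad/s): [2.22, 2.22, 2.79, 3.14, 3.14, 3.14].

INTERFACE

Orientations are given as a rotation vector (axis times angle).
In Python, from rig import state, capture, job_done, find_in, outline_of, place_of, tcp_to_grasp gives the robot as it stands.
- The arm moves only by the tool send_rows, never from a script. Its argument "increments" is a list of rows, each a list of 7 numbers: the finger opening in mm, from 0 to 91.9, then the shift along the world's x, y, z in units of 50 mm (1.0 is 50 mm), then the turn, a rotation vector about the world's x, y, z in units of 6 degrees (1.0 is 6 degrees). A call has 1 to 10 rows; each row shifts and turns the commanded pose from where the row before left it; what a row does not reach is not made up. A row lasts 1/8 s, in which the tool goes at most 62.5 mm and 10.7 degrees, less where a joint would pass 70% of its speed; a pose out of reach is approached as far as the arm can. A call is refused whole if a number of a shift passes 1 or a number of a turn 1, either way. A call with a gripper value outside its range is refused whole. The fingers move at their own pace and stop on an object; the grip force is fixed at half the most. Time passes only in rows, so rows that do not move let the fingers close. It gives the time, the measured TCP pose, the force, the opening and the grip force at its end, in the units of the state.
- state(): the state, without advancing time (a new reading comes with each control period).
- capture(name): name is "scene" or "top" or "wrist"; returns a dict with "color" (480x640x3 uint8, red, green, blue), "intrinsics" (3x3 intrinsics, pixels), "camera_from_world" (4x4, takes a point from world to camera coordinates). Camera axes: x right, y down, z forward; pixel columns grow to the right and rows downward; lengths in m; the calibration is good to about 2 mm. A picture is of the moment at which its call begins. There is no depth.
- job_done(): hands the job in; it is judged then, once.
Trained networks look in the newest picture that a camera, given by its name, has taken for a name from the list of things; names that differ only in an ending like _2 or _b are one class to them, and where a whole thing is asked for, a point or a joint stands for the part that bears it (a point fixed in the world has none). Each returns a list of dicts, best first, with "confidence" (0 to 1); they miss things now and then, are a little off and sometimes report something else, mostly with a low value. They report only what shows in the picture. A call takes as long as a camera call. They do not tell look-alikes from the thing itself.
- find_in(camera, thing): "xyz" ([x, y, z] in m, in the coordinates of the camera as it stood for that picture, good to about 4 mm: the middle of the surface that is visible of it).
- outline_of(camera, thing): "mask" (480x640 bool, what is visible of it).
- place_of(camera, thing): "xyz" ([x, y, z] in m, in the coordinates of the camera as it stood for that picture, good to about 4 mm: a listed point, or the origin of a listed thing).
The state is a dict: "time_s": time; "q": joint angles; "qvel": joint speeds; "tau": joint torques, N m; "tcp_pos": TCP position; "orientation": TCP orientation; "ft_force": force on the tool from outside, world axes, zero at the start; "torque": the same for the moment, N m; "opening": opening from 0.0 (shut) to 1.0 (fully open); "grip_force": force on a finger pad.
Only numpy, scipy, OpenCV 4.12 (cv2) and the standard library are available. Lean on these libraries where they do the work, as an engineer would, in place of code of your own. Each camera call takes 0.05 s, during which the arm holds its last target. There are 200 camera calls.

## Working session

There is one attempt and no reset: what is moved stays moved. The work goes in short steps, Python scripts to look and compute and a tool call to move; the robot and the scene stay as the last step left them, time stands still between calls to the robot, and variables do not carry over. Pictures are saved under pics/ and viewed, at most 14 in all, crops included, and the job is handed in when it is done.

Besides the shell and the picture viewer there is one more tool, called after ">>>" as name(argument=value, ...), one argument or row to a line, values as JSON. send_rows: Moves the arm, as the interface text tells. Its arguments: {"type":"object","properties":{"increments":{"type":"array"}},"required":["increments"]}

```bash
ls; mkdir -p pics; cat > h.py <<'E'
import numpy as np, cv2
from rig import state, capture, job_done, find_in, outline_of, place_of, tcp_to_grasp
def w(cap,p):
    T=np.linalg.inv(np.array(cap["camera_from_world"])); return (T@np.r_[p,1])[:3]
def save(cap,n,crop=None,s=1):
    im=cap["color"][...,::-1]
    if crop: im=im[crop[1]:crop[3],crop[0]:crop[2]]
    cv2.imwrite("pics/"+n,cv2.resize(im,None,fx=s,fy=s,interpolation=cv2.INTER_CUBIC))
def pix(cap,p):
    c=(np.array(cap["camera_from_world"])@np.r_[p,1])[:3]; u=np.array(cap["intrinsics"])@c; return u[:2]/u[2]
def ray(cap,uv,z):
    T=np.linalg.inv(np.array(cap["camera_from_world"])); d=T[:3,:3]@np.linalg.inv(np.array(cap["intrinsics"]))@np.r_[uv,1]
    return T[:3,3]+d*(z-T[2,3])/d[2]
E
python3 - <<'E'
from h import *
print(state()); print(tcp_to_grasp)
for c in ["scene","top"]:
    cap=capture(c); save(cap,c+"0.png"); print(c, np.linalg.inv(cap["camera_from_world"])[:3,3].round(3))
    for t in ["red_tin","green_tin","yellow_tin","carving","till","red_pad","green_pad","yellow_pad","tray","panel"]:
        for r in place_of(c,t)[:3]:
            q=w(cap,r["xyz"]); print(c,t,round(r["confidence"],2),q.round(4),pix(cap,q).round())
E
```

```text
pics
{'time_s': 0.0, 'q': array([ 1.11059432e+00,  3.53631263e-01,  1.63412841e+00, -1.44166686e-05,
        1.15519627e+00, -2.43636346e-03]), 'qvel': array([-7.28888591e-04, -2.97311230e-05,  2.39738715e-03, -1.78175168e-03,
       -8.87824701e-04,  1.33523661e-03]), 'tau': array([-3.16145388e-04, -5.93855882e+01, -3.34218585e+01,  6.98029040e-02,
        2.34675320e-02, -1.12231801e-04]), 'tcp_pos': array([0.27602115, 0.56019735, 0.21387669]), 'orientation': array([-7.12717691e-01, -3.05937092e+00,  2.08895796e-03]), 'ft_force': array([ 0.39824669, -0.19778281,  0.69083713]), 'torque': array([0.03532276, 0.01249168, 0.05400407]), 'grip_force': 0.0, 'opening': 1.0003521773140915}
0.0187
scene [0.919 0.135 0.897]
scene red_tin 0.69 [0.5716 0.0224 0.0084] [325. 325.]
scene green_tin 0.81 [0.5519 0.0959 0.0119] [367. 330.]
scene yellow_tin 0.98 [ 0.1934 -0.2984 -0.0006] [255. 132.]
scene yellow_tin 0.89 [ 0.2383 -0.4085  0.    ] [203. 131.]
scene yellow_tin 0.82 [ 0.3115 -0.1325  0.0009] [302. 193.]
scene carving 0.89 [0.648  0.0112 0.0069] [302. 361.]
scene red_pad 0.47 [0.5511 0.098
[... 389 characters left out ...]
0.43 [0.4807 0.3061 0.0018] [165. 216.]
top yellow_tin 0.9 [ 0.2394 -0.4112  0.0017] [485. 321.]
top yellow_tin 0.86 [ 0.1967 -0.3019  0.0024] [436. 341.]
top yellow_tin 0.74 [ 0.5712 -0.0617  0.0139] [326. 175.]
top carving 0.81 [0.6457 0.0106 0.0031] [295. 144.]
top carving 0.34 [ 0.5791 -0.0602  0.0094] [326. 172.]
top till 0.59 [ 6.209e-01  2.480e-02 -1.000e-04] [289. 155.]
top red_pad 0.68 [0.5662 0.0132 0.0105] [293. 178.]
top green_pad 0.55 [0.5587 0.0916 0.0111] [259. 181.]
top green_pad 0.45 [0.4779 0.3052 0.0033] [166. 217.]
top yellow_pad 0.53 [ 0.5798 -0.0626  0.0093] [327. 171.]
top tray 0.92 [ 0.4639 -0.3126 -0.0027] [437. 222.]
top panel 0.96 [0.4761 0.3076 0.0016] [165. 218.]
```

View pics/scene0.png

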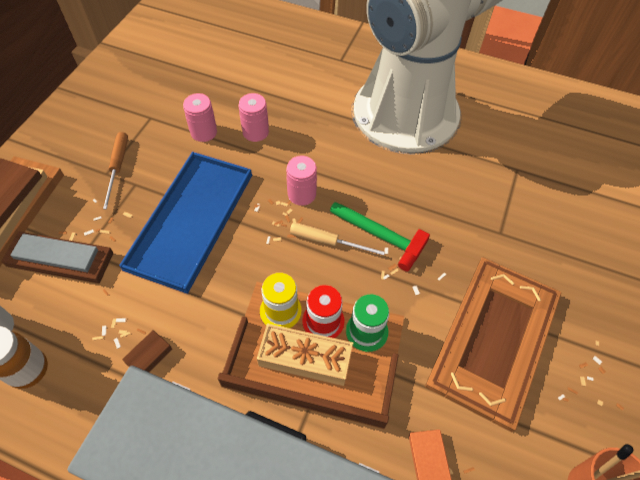

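View pics/top0.png

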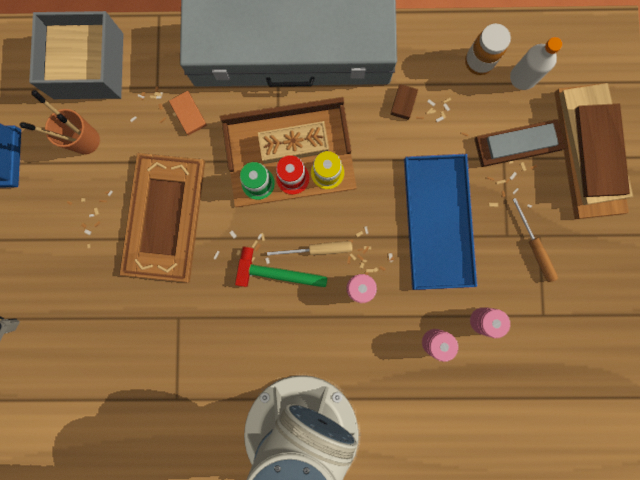

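The three labelled tins stand on the till: yellow at (280,300), red (324,310) and green (370,322) in the scene view, or (327,170), (291,174) and (256,180) in the top view. The yellow_tin candidates at (255,132), (203,131) and (302,193) in the scene view are the pink look-alikes. The real one is on the yellow pad in front of the block. I'll confirm that in an enlarged crop and measure.

```bash
python3 - <<'E'
from h import *
cs={c:capture(c) for c in ["scene","top"]}
a=cs["scene"]["color"][260:420,210:410,::-1]; b=cs["top"]["color"][90:220,200:370,::-1]
a=cv2.resize(a,(480,384),interpolation=2); b=cv2.resize(b,(480,367),interpolation=2)
cv2.imwrite("pics/crop1.png",np.hstack([a[:367,:400],b[:,:400]]))
def tri(us):
    A=[];
    for c,uv in us:
        P=np.array(c["intrinsics"])@np.array(c["camera_from_world"])[:3]
        A+= [uv[0]*P[2]-P[0],uv[1]*P[2]-P[1]]
    v=np.linalg.svd(np.array(A))[2][-1]; return v[:3]/v[3]
# silver spots on lids: grey pixels surrounded by colour
seeds={"scene":{"red":(324,300),"green":(371,311),"yellow":(280,285)},"top":{"red":(291,170),"green":(255,178),"yellow":(327,166)}}
for t in ["red","green","yellow"]:
    us=[]
    for c in cs:
        u,v=seeds[c][t]; im=cs[c]["color"][v-11:v+12,u-11:u+12].astype(int)
        m=((im.max(2)-im.min(2))<60)&(im.min(2)>110); n,l,st,ce=cv2.connectedComponentsWithStats(m.astype(np.uint8))
        k=min(range(1,n),key=lambda i:np.hypot(*(ce[i]-11))+ (100 if st[i,4]<12 else 0)); 
        us.append((cs[c],ce[k]+[u-11,v-11])); print(t,c,us[-1][1].round(1),st[k])
    X=tri(us); print(t,X.round(4),[ (pix(c,X)-uv).round(1) for c,uv in us], [ray(c,uv,.101).round(4) for c,uv in us])
for t in ["carving","panel","tray","till"]:
    for c in cs:
        o=outline_of(c,t)
        if o:
            m=o[0]["mask"].astype(np.uint8); z={"carving":.046,"panel":.02,"tray":.022,"till":.008}[t]
            r=cv2.boxPoints(cv2.minAreaRect(cv2.findNonZero(m))); q=np.array([ray(cs[c],p,z)[:2] for p in r])
            print(t,c,round(o[0]["confidence"],2),r.round().tolist(),q.round(3).tolist(),q.mean(0).round(4),[np.linalg.norm(q[i]-q[i-1]).round(3) for i in (0,1)])
E
```

```text
red scene [324.5 299.7] [ 7  7 10  9 74]
red top [289.6 167.5] [ 6  5  8  8 53]
red [0.5677 0.0166 0.1031] [array([-0.7, -0.1]), array([-0.5,  0.2])] [array([0.5664, 0.0174, 0.101 ]), array([0.5685, 0.0157, 0.101 ])]
green scene [371.1 309. ] [ 6  4 11 11 96]
green top [252.9 174.6] [ 5  4  9  9 60]
green [0.5535 0.0933 0.103 ] [array([-0.5, -0. ]), array([-0.4,  0.1])] [array([0.5523, 0.094 , 0.101 ]), array([0.5542, 0.0928, 0.101 ])]
yellow scene [278.7 286.9] [ 5  9 10  9 72]
yellow top [326.8 163.6] [ 7  5  9  8 53]
yellow [ 0.5754 -0.0621  0.1036] [array([-0.4, -0. ]), array([-0.3,  0.1])] [array([ 0.574, -0.062,  0.101]), array([ 0.5763, -0.0628,  0.101 ])]
carving scene 0.84 [[254.0, 366.0], [263.0, 323.0], [353.0, 343.0], [343.0, 386.0]] [[0.697, -0.054], [0.623, -0.072], [0.597, 0.083], [0.671, 0.094]] [0.647  0.0128] [np.float64(0.15), np.float64(0.077)]
carving top 0.94 [[257.0, 132.0], [323.0, 120.0], [329.0, 152.0], [262.0, 164.0]] [[0.663, 0.093], [0.688, -0.056], [0.616, -0.068], [0.59, 0.08]] [0.6394 0.0123] [np.float64(0.074), np.float64(0.151)]
panel scene 0.6 [[421
[... 475 characters left out ...]
, [0.496, 0.053], [0.481, 0.116], [0.576, 0.134]] [0.5362 0.094 ] [np.float64(0.062), np.float64(0.098)]
tray top 0.74 [[234.0, 176.0], [254.0, 157.0], [277.0, 180.0], [258.0, 200.0]] [[0.569, 0.147], [0.613, 0.103], [0.558, 0.049], [0.514, 0.093]] [0.5636 0.098 ] [np.float64(0.076), np.float64(0.062)]
till scene 0.6 [[215.0, 386.0], [245.0, 273.0], [415.0, 319.0], [385.0, 431.0]] [[0.744, -0.108], [0.532, -0.156], [0.497, 0.169], [0.704, 0.18]] [0.6192 0.0212] [np.float64(0.291), np.float64(0.217)]
till top 0.78 [[220.0, 114.0], [343.0, 96.0], [356.0, 188.0], [234.0, 207.0]] [[0.717, 0.183], [0.758, -0.101], [0.54, -0.13], [0.5, 0.148]] [0.6289 0.0249] [np.float64(0.219), np.float64(0.287)]
```

View pics/crop1.png

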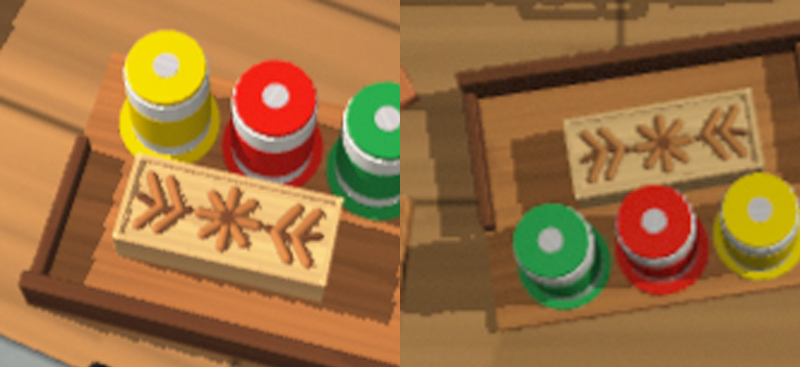

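The crop confirms yellow, red and green in that order in front of the block, with lid spots at about 103 mm, which agrees with the text's 101 mm. I'm moving above the green tin.

>>> send_rows(
  increments=[
    [91, 0.55, -0.93, 0, 0, 0, -0.93],
    [91, 0.55, -0.93, 0, 0, 0, -0.93],
    [91, 0.55, -0.93, 0, 0, 0, -0.93],
    [91, 0.55, -0.93, 0, 0, 0, -0.93],
    [91, 0.55, -0.93, 0, 0, 0, -0.93],
    [91, 0.55, -0.93, 0, 0, 0, -0.93],
    [91, 0.55, -0.93, 0, 0, 0, -0.93],
    [91, 0.55, -0.93, 0, 0, 0, -0.93],
    [91, 0.55, -0.93, 0, 0, 0, -0.93],
    [91, 0.55, -0.93, 0, 0, 0, -0.93],
  ],
)

```text
time_s: 2.85
tcp_pos: [0.5521, 0.094, 0.2148]
orientation: [2.065, 2.367, 0.001]
ft_force: [0.8, 0.5, 0.5]
opening: 0.986
grip_force: 0.0
```

```bash
cat >> h.py <<'E'
def yaw():
    R=cv2.Rodrigues(np.array(state()["orientation"]))[0]; return np.degrees(np.arctan2(R[1,1],R[0,1]))
def st():
    s=state(); print("t",round(s["time_s"],2),"tcp",s["tcp_pos"].round(4),"yaw",yaw().round(2),"R",cv2.Rodrigues(np.array(s["orientation"]))[0][:,2].round(3),"open",round(s["opening"]*92,1),"grip",round(s["grip_force"],1),"q6",s["q"][5].round(2))
def spot(cap,z,rgb):
    """colour blobs: largest mask's centroid + silver spot"""
E
python3 - <<'E'
from h import *
st()
cap=capture("wrist"); save(cap,"w1.png")
for t in ["green_tin","red_tin"]:
    for r in place_of("wrist",t)[:3]: q=w(cap,r["xyz"]); print(t,r["confidence"],q.round(4),pix(cap,q).round())
c=capture("top")
hsv=cv2.cvtColor(c["color"],cv2.COLOR_RGB2HSV); m=cv2.inRange(hsv,(100,120,40),(130,255,255)); m[:, :380]=0
n,l,s,ce=cv2.connectedComponentsWithStats(m); k=1+s[1:,4].argmax()
r=cv2.boxPoints(cv2.minAreaRect(cv2.findNonZero((l==k).astype(np.uint8)))); q=np.array([ray(c,p,.018)[:2] for p in r]); print("tray",r.round(),q.round(4).tolist(),q.mean(0))
E
```

```text
t 2.85 tcp [0.5521 0.094  0.2148] yaw 7.78 R [ 0.001  0.    -1.   ] open 90.7 grip 0.0 q6 0.03
green_tin 0.83 [0.5533 0.0955 0.0103] [318. 207.]
red_tin 0.78 [0.5717 0.0184 0.016 ] [326. 284.]
tray [[404. 157.]
 [467. 153.]
 [476. 286.]
 [413. 290.]] [[0.6093, -0.2371], [0.6181, -0.3809], [0.3182, -0.3905], [0.3094, -0.2506]] [ 0.4637415  -0.31478804]
```

View pics/w1.png

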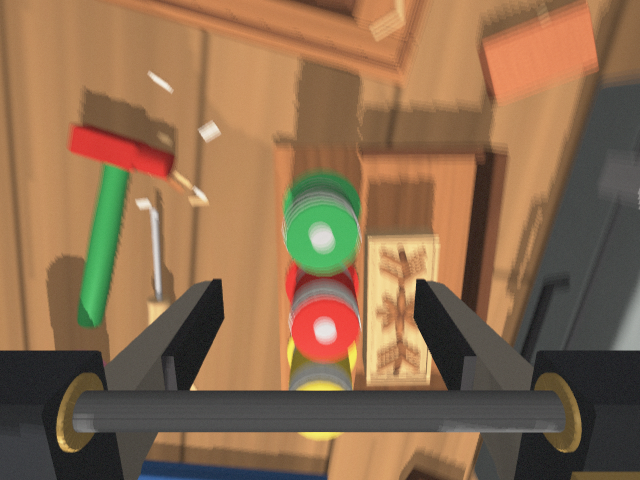

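>>> send_rows(
  increments=[
    [91, 0.01, 0.005, -0.9, 0, 0, 0.05],
    [91, 0, 0, -0.9, 0, 0, 0],
    [91, 0, 0, -0.9, 0, 0, 0],
    [91, 0, 0, -0.46, 0, 0, 0],
    [91, 0, 0, 0, 0, 0, 0],
    [50, 0, 0, 0, 0, 0, 0],
    [50, 0, 0, 0, 0, 0, 0],
    [50, 0, 0, 0, 0, 0, 0],
    [50, 0, 0, 0, 0, 0, 0],
  ],
)

```text
time_s: 4.18
tcp_pos: [0.5524, 0.096, 0.0575]
orientation: [2.055, 2.375, 0.002]
ft_force: [0.6, -0.1, 6.7]
opening: 0.65
grip_force: 30.0
```

>>> send_rows(
  increments=[
    [50, 0, 0, 0.5, 0, 0, 0],
    [50, 0, 0, 1, 0, 0, 0],
    [50, 0, 0, 1, 0, 0, 0],
  ],
)

```text
time_s: 4.55
tcp_pos: [0.5508, 0.0957, 0.1823]
orientation: [-2.055, -2.375, 0.002]
ft_force: [1.3, 0.6, -3.8]
opening: 0.646
grip_force: 30.0
```

>>> send_rows(
  increments=[
    [50, -0.36, -0.6, 0, 0, 0, -0.9],
    [50, -0.36, -0.9, 0, 0, 0, -0.9],
    [50, -0.36, -0.9, 0, 0, 0, -0.9],
    [50, -0.36, -0.9, 0, 0, 0, -0.9],
    [50, -0.36, -0.9, 0, 0, 0, -0.9],
    [50, -0.36, -0.9, 0, 0, 0, -0.9],
    [50, -0.36, -0.9, 0, 0, 0, -0.9],
    [50, -0.36, -0.9, 0, 0, 0, -0.9],
    [50, -0.36, -0.8, 0, 0, 0, -0.9],
    [50, -0.33, -0.6, 0, 0, 0, -0.7],
  ],
)

```text
time_s: 5.8
tcp_pos: [0.3719, -0.3205, 0.1813]
orientation: [-2.899, -1.209, 0.001]
ft_force: [0.3, -0.6, -3.7]
opening: 0.648
grip_force: 30.0
```

>>> send_rows(
  increments=[
    [50, 0, 0, -0.8, 0, 0, 0],
    [50, 0, 0, -0.8, 0, 0, 0],
    [50, 0, 0, -0.6, 0, 0, 0],
    [50, 0, 0, 0, 0, 0, 0],
  ],
)

```text
time_s: 6.3
tcp_pos: [0.3714, -0.3177, 0.0697]
orientation: [-2.893, -1.212, 0.004]
ft_force: [0.8, -0.0, -3.0]
opening: 0.647
grip_force: 30.0
```

```bash
python3 - <<'E'
from h import *
st()
cap=capture("top");save(cap,"t2.png",(370,130,510,310),3)
E
```

```text
t 6.3 tcp [ 0.3714 -0.3177  0.0697] yaw -44.55 R [-0.004  0.003 -1.   ] open 59.5 grip 30.0 q6 0.07
```

View pics/t2.png

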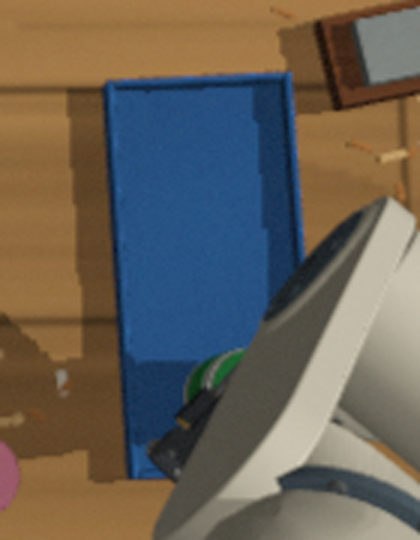

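>>> send_rows(
  increments=[
    [50, 0, 0, -0.2, 0, 0, 0],
    [50, 0, 0, -0.1, 0, 0, 0],
    [50, 0, 0, 0, 0, 0, 0],
  ],
)

```text
time_s: 6.72
tcp_pos: [0.3733, -0.3191, 0.0567]
orientation: [2.897, 1.214, 0.0]
ft_force: [-0.5, 0.5, -3.3]
opening: 0.647
grip_force: 30.0
```

>>> send_rows(
  increments=[
    [50, 0, 0, -0.07, 0, 0, 0],
    [50, 0, 0, 0, 0, 0, 0],
    [80, 0, 0, 0, 0, 0, 0],
    [85, 0, 0, 0, 0, 0, 0],
    [85, 0, 0, 0, 0, 0, 0],
    [85, 0, 0, 0.9, 0, 0, 0],
    [85, 0, 0, 1, 0, 0, 0],
    [91, 0, 0, 1, 0, 0, 0],
  ],
)

```text
time_s: 7.72
tcp_pos: [0.3731, -0.319, 0.1997]
orientation: [-2.897, -1.214, 0.0]
ft_force: [0.5, -0.1, 0.4]
opening: 0.986
grip_force: 0.0
```

>>> send_rows(
  increments=[
    [91, 0.4, 0.6, 0, 0, 0, 0.9],
    [91, 0.4, 0.7, 0, 0, 0, 0.9],
    [91, 0.4, 0.7, 0, 0, 0, 0.9],
    [91, 0.4, 0.7, 0, 0, 0, 0.9],
    [91, 0.4, 0.7, 0, 0, 0, 0.9],
    [91, 0.4, 0.7, 0, 0, 0, 0.9],
    [91, 0.4, 0.7, 0, 0, 0, 0.9],
    [91, 0.4, 0.7, 0, 0, 0, 0.9],
    [91, 0.4, 0.7, 0, 0, 0, 0.9],
    [91, 0.25, 0.5, 0, 0, 0, 0.7],
  ],
)

```text
time_s: 8.98
tcp_pos: [0.5665, 0.0175, 0.1981]
orientation: [2.051, 2.379, 0.001]
ft_force: [-0.4, -0.2, 0.2]
opening: 0.994
grip_force: 0.0
```

>>> send_rows(
  increments=[
    [91, 0, 0, 0, 0, 0, 0],
  ],
)

```text
time_s: 9.1
tcp_pos: [0.5662, 0.0173, 0.198]
orientation: [2.053, 2.378, 0.0]
ft_force: [0.2, -0.6, 0.1]
opening: 0.993
grip_force: 0.0
```

```bash
python3 - <<'E'
from h import *
st()
cap=capture("top");save(cap,"t3.png",(370,130,510,310),3)
wc=capture("wrist");save(wc,"w3.png")
E
```

```text
t 9.1 tcp [0.5662 0.0173 0.198 ] yaw 8.4 R [ 0.  0. -1.] open 91.4 grip 0.0 q6 -0.12
```

View pics/w3.png

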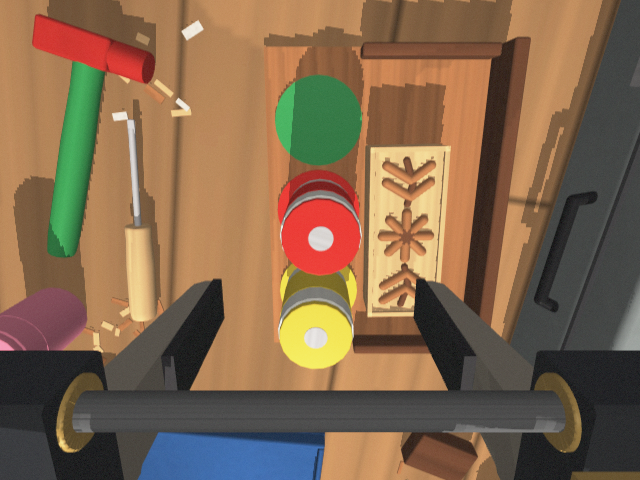

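The wrist view shows the empty green pad at (318,120), the red lid spot at (320,238) and yellow at (315,337). The gripper is lined up on red.

>>> send_rows(
  increments=[
    [91, 0, 0, -0.8, 0, 0, 0],
    [91, 0, 0, -0.8, 0, 0, 0],
    [91, 0, 0, -0.8, 0, 0, 0],
    [91, 0, 0, -0.4, 0, 0, 0],
    [91, 0, 0, 0, 0, 0, 0],
    [50, 0, 0, 0, 0, 0, 0],
    [50, 0, 0, 0, 0, 0, 0],
    [50, 0, 0, 0, 0, 0, 0],
    [50, 0, 0, 0, 0, 0, 0],
  ],
)

```text
time_s: 10.32
tcp_pos: [0.5665, 0.0159, 0.0589]
orientation: [2.055, 2.375, 0.002]
ft_force: [1.2, 0.2, 5.5]
opening: 0.647
grip_force: 30.0
```

```bash
python3 - <<'E'
from h import *
st()
E
```

```text
t 10.32 tcp [0.5665 0.0159 0.0589] yaw 8.27 R [ 0.002  0.    -1.   ] open 59.6 grip 30.0 q6 -0.12
```

>>> send_rows(
  increments=[
    [50, 0, 0, 0.5, 0, 0, 0],
    [50, 0, 0, 1, 0, 0, 0],
    [50, 0, 0, 1, 0, 0, 0],
  ],
)

```text
time_s: 10.7
tcp_pos: [0.5649, 0.0159, 0.1838]
orientation: [-2.054, -2.375, 0.002]
ft_force: [1.3, 0.3, -3.1]
opening: 0.65
grip_force: 30.0
```

>>> send_rows(
  increments=[
    [50, -0.2, -0.4, 0, 0, 0, -0.8],
    [50, -0.2, -0.7, 0, 0, 0, -0.9],
    [50, -0.2, -0.7, 0, 0, 0, -0.9],
    [50, -0.2, -0.7, 0, 0, 0, -0.9],
    [50, -0.2, -0.7, 0, 0, 0, -0.9],
    [50, -0.2, -0.7, 0, 0, 0, -0.9],
    [50, -0.2, -0.7, 0, 0, 0, -0.9],
    [50, -0.2, -0.7, 0, 0, 0, -0.9],
    [50, -0.2, -0.7, 0, 0, 0, -0.9],
    [50, -0.25, -0.6, 0, 0, 0, -0.8],
  ],
)

```text
time_s: 11.95
tcp_pos: [0.4625, -0.315, 0.1827]
orientation: [-2.899, -1.209, 0.001]
ft_force: [0.2, -0.3, -3.3]
opening: 0.646
grip_force: 30.0
```

>>> send_rows(
  increments=[
    [50, 0, 0, -0.6, 0, 0, 0],
    [50, 0, 0, -0.8, 0, 0, 0],
    [50, 0, 0, -0.8, 0, 0, 0],
    [50, 0, 0, -0.3, 0, 0, 0],
    [50, 0, 0, 0, 0, 0, 0],
    [50, 0, 0, 0, 0, 0, 0],
  ],
)

```text
time_s: 12.7
tcp_pos: [0.4642, -0.3147, 0.0594]
orientation: [2.896, 1.214, 0.002]
ft_force: [0.9, -0.4, -1.7]
opening: 0.651
grip_force: 30.0
```

>>> send_rows(
  increments=[
    [50, 0, 0, -0.1, 0, 0, 0],
    [50, 0, 0, 0, 0, 0, 0],
    [80, 0, 0, 0, 0, 0, 0],
    [85, 0, 0, 0, 0, 0, 0],
    [85, 0, 0, 0, 0, 0, 0],
    [85, 0, 0, 0.9, 0, 0, 0],
    [85, 0, 0, 1, 0, 0, 0],
    [91, 0, 0, 1, 0, 0, 0],
  ],
)

```text
time_s: 13.7
tcp_pos: [0.4629, -0.3139, 0.1995]
orientation: [-2.897, -1.214, 0.0]
ft_force: [0.9, -0.0, -0.2]
opening: 0.986
grip_force: 0.0
```

>>> send_rows(
  increments=[
    [91, 0.2, 0.3, 0, 0, 0, 0.8],
    [91, 0.25, 0.5, 0, 0, 0, 0.9],
    [91, 0.25, 0.5, 0, 0, 0, 0.9],
    [91, 0.25, 0.6, 0, 0, 0, 0.9],
    [91, 0.25, 0.6, 0, 0, 0, 0.9],
    [91, 0.25, 0.6, 0, 0, 0, 0.9],
    [91, 0.25, 0.6, 0, 0, 0, 0.9],
    [91, 0.25, 0.6, 0, 0, 0, 0.9],
    [91, 0.15, 0.5, 0, 0, 0, 0.9],
    [91, 0.1, 0.25, 0, 0, 0, 0.8],
  ],
)

```text
time_s: 14.95
tcp_pos: [0.5734, -0.0603, 0.198]
orientation: [-2.05, -2.38, 0.0]
ft_force: [0.5, 0.9, 0.3]
opening: 0.992
grip_force: 0.0
```

>>> send_rows(
  increments=[
    [91, 0, 0, 0, 0, 0, 0],
  ],
)

```text
time_s: 15.08
tcp_pos: [0.5733, -0.0609, 0.198]
orientation: [-2.054, -2.377, 0.0]
ft_force: [-1.0, -0.3, -0.7]
opening: 0.99
grip_force: 0.0
```

```bash
python3 - <<'E'
from h import *
st()
wc=capture("wrist");save(wc,"w4.png")
print("lid spot centre ray:",[ray(wc,(320,v),.101).round(4) for v in (230,238,246)])
im=wc["color"].astype(int)
m=((im.max(2)-im.min(2))<60)&(im.min(2)>120); n,l,s,ce=cv2.connectedComponentsWithStats(m.astype(np.uint8))
for i in range(1,n):
    if 150<s[i,4]<1500: print(ce[i].round(),s[i,4],ray(wc,ce[i],.101).round(4))
hsv=cv2.cvtColor(wc["color"],cv2.COLOR_RGB2HSV)
for nm,a,b in [("green",(50,100,40),(85,255,255)),("red",(0,200,60),(4,255,255))]:
    n,l,s,ce=cv2.connectedComponentsWithStats(cv2.inRange(hsv,a,b))
    for i in range(1,n):
        if s[i,4]>1500:
            cn=cv2.findContours((l==i).astype(np.uint8),0,1)[0][0]; print(nm,s[i],ray(wc,cv2.fitEllipse(cn)[0],.011).round(4),cv2.fitEllipse(cn))
E
```

```text
t 15.07 tcp [ 0.5733 -0.0609  0.198 ] yaw 8.32 R [-0.  0. -1.] open 91.1 grip 0.0 q6 -0.25
lid spot centre ray: [array([ 0.5747, -0.0535,  0.101 ]), array([ 0.5756, -0.0594,  0.101 ]), array([ 0.5765, -0.0653,  0.101 ])]
[123.  68.] 972 [0.4359 0.0338 0.101 ]
[320. 210.] 320 [ 0.5725 -0.0395  0.101 ]
[320. 241.] 472 [ 0.576  -0.0614  0.101 ]
[506. 430.] 261 [ 0.7538 -0.2021  0.101 ]
[171. 463.] 152 [ 0.4782 -0.2772  0.101 ]
green [  34    0   55  175 6261] [0.3404 0.0203 0.011 ] ((60.45295333862305, 81.00988006591797), (38.69358825683594, 230.3531951904297), 7.516582489013672)
green [ 277    0   92   73 5649] [0.5557 0.0905 0.011 ] ((322.4286193847656, 31.35466957092285), (76.81331634521484, 97.15630340576172), 89.60236358642578)
```

View pics/w4.png

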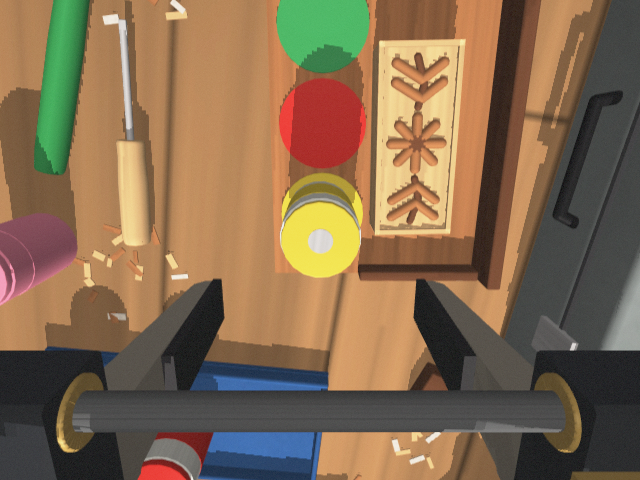

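The yellow lid spot is at (320,241), which gives (0.576,-0.061). The yellow label matches, and the pink look-alike is at (35,255).

>>> send_rows(
  increments=[
    [91, 0.03, 0, -0.8, 0, 0, 0],
    [91, 0, 0, -0.8, 0, 0, 0],
    [91, 0, 0, -0.8, 0, 0, 0],
    [91, 0, 0, -0.4, 0, 0, 0],
    [91, 0, 0, 0, 0, 0, 0],
    [50, 0, 0, 0, 0, 0, 0],
    [50, 0, 0, 0, 0, 0, 0],
    [50, 0, 0, 0, 0, 0, 0],
    [50, 0, 0, 0, 0, 0, 0],
  ],
)

```text
time_s: 16.25
tcp_pos: [0.5751, -0.0617, 0.0588]
orientation: [2.055, 2.375, 0.001]
ft_force: [-1.0, -0.7, 5.2]
opening: 0.653
grip_force: 30.0
```

>>> send_rows(
  increments=[
    [50, 0, 0, 0.5, 0, 0, 0],
    [50, 0, 0, 1, 0, 0, 0],
    [50, 0, 0, 1, 0, 0, 0],
  ],
)

```text
time_s: 16.62
tcp_pos: [0.5741, -0.0615, 0.1839]
orientation: [-2.055, -2.375, 0.001]
ft_force: [0.7, 0.4, -2.7]
opening: 0.648
grip_force: 30.0
```

>>> send_rows(
  increments=[
    [50, -0.05, -0.3, 0, 0, 0, -0.8],
    [50, -0.05, -0.5, 0, 0, 0, -0.9],
    [50, -0.05, -0.5, 0, 0, 0, -0.9],
    [50, -0.05, -0.6, 0, 0, 0, -0.9],
    [50, -0.05, -0.6, 0, 0, 0, -0.9],
    [50, -0.05, -0.6, 0, 0, 0, -0.9],
    [50, -0.05, -0.6, 0, 0, 0, -0.9],
    [50, -0.05, -0.6, 0, 0, 0, -0.9],
    [50, 0, -0.5, 0, 0, 0, -0.9],
    [50, 0, -0.2, 0, 0, 0, -0.8],
  ],
)

```text
time_s: 17.88
tcp_pos: [0.5543, -0.3128, 0.1827]
orientation: [-2.9, -1.208, 0.001]
ft_force: [0.6, 0.0, -2.1]
opening: 0.652
grip_force: 30.0
```

>>> send_rows(
  increments=[
    [50, 0, 0, -0.6, 0, 0, 0],
    [50, 0, 0, -0.8, 0, 0, 0],
    [50, 0, 0, -0.8, 0, 0, 0],
    [50, 0, 0, -0.25, 0, 0, 0],
    [50, 0, 0, 0, 0, 0, 0],
    [50, 0, 0, 0, 0, 0, 0],
  ],
)

```text
time_s: 18.62
tcp_pos: [0.5558, -0.3122, 0.0622]
orientation: [2.896, 1.214, 0.002]
ft_force: [-0.7, 0.2, -1.8]
opening: 0.647
grip_force: 30.0
```

>>> send_rows(
  increments=[
    [50, 0, 0, -0.15, 0, 0, 0],
    [50, 0, 0, 0, 0, 0, 0],
    [80, 0, 0, 0, 0, 0, 0],
    [85, 0, 0, 0, 0, 0, 0],
    [85, 0, 0, 0, 0, 0, 0],
    [85, 0, 0, 0.9, 0, 0, 0],
    [85, 0, 0, 1, 0, 0, 0],
    [85, 0, 0, 1, 0, 0, 0],
  ],
)

```text
time_s: 19.62
tcp_pos: [0.5544, -0.3115, 0.1994]
orientation: [-2.897, -1.214, 0.001]
ft_force: [0.4, -0.2, 0.4]
opening: 0.927
grip_force: 0.0
```

>>> send_rows(
  increments=[
    [78, 0.15, 0.4, 0, 0, 0, 0.8],
    [78, 0.15, 0.6, 0, 0, 0, 0.9],
    [78, 0.2, 0.7, 0, 0, 0, 0.9],
    [78, 0.2, 0.7, 0, 0, 0, 0.9],
    [78, 0.2, 0.8, 0, 0, 0, 0.9],
    [78, 0.2, 0.8, 0, 0, 0, 0.9],
    [78, 0.2, 0.8, 0, 0, 0, 0.9],
    [78, 0.2, 0.7, 0, 0, 0, 0.9],
    [78, 0.14, 0.6, 0, 0, 0, 0.9],
    [78, 0.1, 0.4, 0, 0, 0, 0.8],
  ],
)

```text
time_s: 20.88
tcp_pos: [0.6418, 0.0149, 0.198]
orientation: [-2.051, -2.38, 0.0]
ft_force: [-1.1, 0.6, -0.1]
opening: 0.85
grip_force: 0.0
```

>>> send_rows(
  increments=[
    [78, 0, 0, 0, 0, 0, 0],
    [78, 0, 0, 0, 0, 0, 0],
  ],
)

```text
time_s: 21.12
tcp_pos: [0.6414, 0.0128, 0.198]
orientation: [-2.058, -2.374, 0.001]
ft_force: [-0.5, -0.9, 0.6]
opening: 0.85
grip_force: 0.0
```

```bash
python3 - <<'E'
from h import *
st()
wc=capture("wrist"); save(wc,"w5.png"); tc=capture("top")
for c,n in ((wc,"wrist"),(tc,"top")):
    o=outline_of(n,"carving")
    for oo in o[:1]:
        m=oo["mask"].astype(np.uint8); r=cv2.boxPoints(cv2.minAreaRect(cv2.findNonZero(m)))
        q=np.array([ray(c,p,.044)[:2] for p in r]); print(n,round(oo["confidence"],2),r.round().tolist(),q.round(4).tolist(),q.mean(0).round(4),[np.linalg.norm(q[i]-q[i-1]).round(4) for i in (0,1)])
    for t in ["carving","red_tin","green_tin","yellow_tin"]:
        for x in place_of(n,t)[:4]: print(n,t,round(x["confidence"],2),w(c,x["xyz"]).round(4))
a=tc["color"][130:310,370:510,::-1]; cv2.imwrite("pics/c5.png",np.hstack([cv2.resize(wc["color"][...,::-1],(533,400)),cv2.resize(a,(260,400))]))
E
```

```text
t 21.12 tcp [0.6414 0.0128 0.198 ] yaw 8.17 R [-0. -0. -1.] open 78.2 grip 0.0 q6 -0.12
wrist 0.97 [[277.0, 126.0], [357.0, 126.0], [357.0, 301.0], [277.0, 301.0]] [[0.5989, 0.0849], [0.6621, 0.094], [0.6882, -0.0567], [0.6162, -0.0671]] [0.6414 0.0137] [np.float64(0.153), np.float64(0.0638)]
wrist carving 0.75 [0.643  0.0115 0.0101]
wrist yellow_tin 0.61 [ 0.5566 -0.312   0.0055]
top red_tin 0.91 [ 0.4685 -0.3138  0.0028]
top green_tin 0.94 [ 0.3733 -0.321   0.0095]
top yellow_tin 0.92 [ 0.1978 -0.2982  0.0026]
top yellow_tin 0.81 [ 0.3161 -0.1309 -0.0004]
top yellow_tin 0.73 [ 2.421e-01 -4.071e-01  4.000e-04]
top yellow_tin 0.7 [ 0.5516 -0.3102  0.0046]
```

View pics/c5.png

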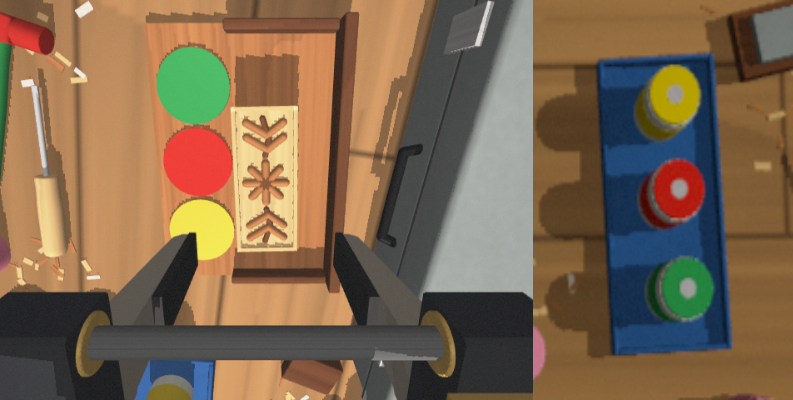

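The tins stand upright in the tray: yellow, red and green from top to bottom in the right-hand crop. The block, at (265,180) in the left-hand crop, is centred under the gripper and aligned with it. I'm descending to grasp it.

>>> send_rows(
  increments=[
    [78, 0, 0.02, -0.8, 0, 0, 0],
    [78, 0, 0, -0.8, 0, 0, 0],
    [78, 0, 0, -0.8, 0, 0, 0],
    [78, 0, 0, -0.6, 0, 0, 0],
    [78, 0, 0, -0.3, 0, 0, 0],
    [78, 0, 0, 0, 0, 0, 0],
    [78, 0, 0, 0, 0, 0, 0],
  ],
)

```text
time_s: 22.6
tcp_pos: [0.6427, 0.0144, 0.0343]
orientation: [2.055, 2.375, 0.002]
ft_force: [1.8, 0.6, -1.2]
opening: 0.85
grip_force: 0.0
```

>>> send_rows(
  increments=[
    [78, 0, 0, -0.25, 0, 0, 0],
    [78, 0, 0, 0, 0, 0, 0],
    [50, 0, 0, 0, 0, 0, 0],
    [50, 0, 0, 0, 0, 0, 0],
    [50, 0, 0, 0, 0, 0, 0],
    [50, 0, 0, 0, 0, 0, 0],
  ],
)

```text
time_s: 23.35
tcp_pos: [0.6418, 0.0144, 0.0208]
orientation: [2.055, 2.376, 0.0]
ft_force: [0.2, 1.0, 0.7]
opening: 0.696
grip_force: 29.9
```

>>> send_rows(
  increments=[
    [50, 0, 0, 0.3, 0, 0, 0],
    [50, 0, 0, 0.6, 0, 0, 0],
    [50, 0, 0, 1, 0, 0, 0],
    [50, 0, 0, 0.7, 0, 0, 0],
    [50, 0, 0, 0, 0, 0, 0],
  ],
)

```text
time_s: 23.98
tcp_pos: [0.6438, 0.0145, 0.1544]
orientation: [2.053, 2.372, 0.007]
ft_force: [-0.3, 0.1, -2.9]
opening: 0.693
grip_force: 29.9
```

```bash
python3 - <<'E'
from h import *
st()
E
```

```text
t 23.98 tcp [0.6438 0.0145 0.1544] yaw 8.27 R [ 0.006  0.    -1.   ] open 63.8 grip 29.9 q6 -0.12
```

>>> send_rows(
  increments=[
    [50, -0.2, 0.4, 0.2, 0, 0, 0.8],
    [50, -0.3, 0.5, 0.2, 0, 0, 1],
    [50, -0.3, 0.5, 0.2, 0, 0, 1],
    [50, -0.3, 0.5, 0.2, 0, 0, 1],
    [50, -0.3, 0.4, 0.2, 0, 0, 1],
    [50, -0.3, 0.3, 0.2, 0, 0, 1],
    [50, 0, 0, 0, 0, 0, 1],
    [50, 0, 0, 0, 0, 0, 1],
    [50, 0, 0, 0, 0, 0, 1],
    [50, 0, 0, 0, 0, 0, 1],
  ],
)

```text
time_s: 25.22
tcp_pos: [0.5557, 0.1442, 0.209]
orientation: [-0.619, -3.078, 0.002]
ft_force: [-0.7, 0.5, -2.3]
opening: 0.695
grip_force: 29.9
```

>>> send_rows(
  increments=[
    [50, 0, 0, 0, 0, 0, 1],
    [50, 0, 0, 0, 0, 0, 1],
    [50, 0, 0, 0, 0, 0, 1],
    [50, 0, 0, 0, 0, 0, 0],
  ],
)

```text
time_s: 25.72
tcp_pos: [0.5559, 0.1442, 0.2093]
orientation: [-0.136, -3.137, 0.001]
ft_force: [-0.5, 0.2, -2.6]
opening: 0.696
grip_force: 29.9
```

```bash
python3 - <<'E'
from h import *
st()
wc=capture("wrist"); save(wc,"w6.png")
for x in place_of("wrist","panel")[:2]: print(round(x["confidence"],2),w(wc,x["xyz"]).round(4))
o=outline_of("wrist","panel")
for oo in o[:1]:
    r=cv2.boxPoints(cv2.minAreaRect(cv2.findNonZero(oo["mask"].astype(np.uint8)))); print(r.round())
E
```

```text
t 25.73 tcp [0.5559 0.1442 0.2093] yaw 85.03 R [-0.002 -0.001 -1.   ] open 64.1 grip 29.9 q6 -1.23
0.66 [0.4759 0.3085 0.003 ]
[[396. 256.]
 [418. -16.]
 [612.   0.]
 [590. 272.]]
```

View pics/w6.png

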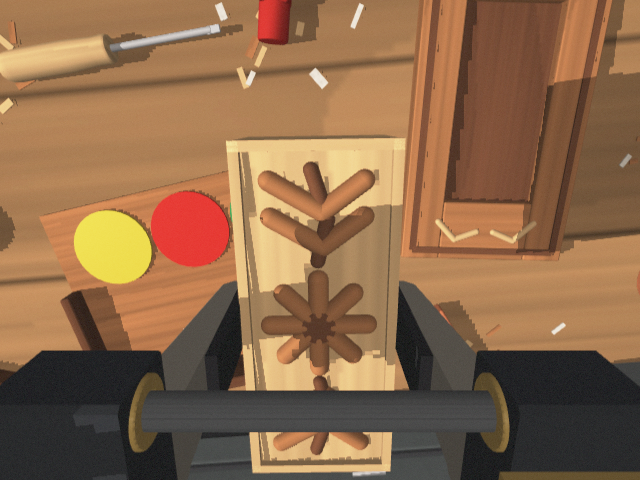

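```bash
python3 - <<'E'
from h import *
wc=capture("wrist"); tc=capture("top")
for n,uv,z in [("panel corner L",(408,252),.02),("panel corner R",(558,256),.02),("recess near L",(446,201),.02),("recess near R",(529,204),.02),("recess rim L far",(474,2),.02),("recess rim R far",(562,2),.02)]:
    print(n,ray(wc,uv,z).round(4))
im=cv2.imread("pics/top0.png"); a=im[145:295,105:220]; cv2.imwrite("pics/p7.png",cv2.resize(a,None,fx=4,fy=4,interpolation=2))
E
```

```text
panel corner L [0.6057 0.2279 0.02  ]
panel corner R [0.6227 0.3734 0.02  ]
recess near L [0.5585 0.2645 0.02  ]
recess near R [0.5682 0.342  0.02  ]
recess rim L far [0.395  0.2866 0.02  ]
recess rim R far [0.4013 0.3582 0.02  ]
```

View pics/p7.png

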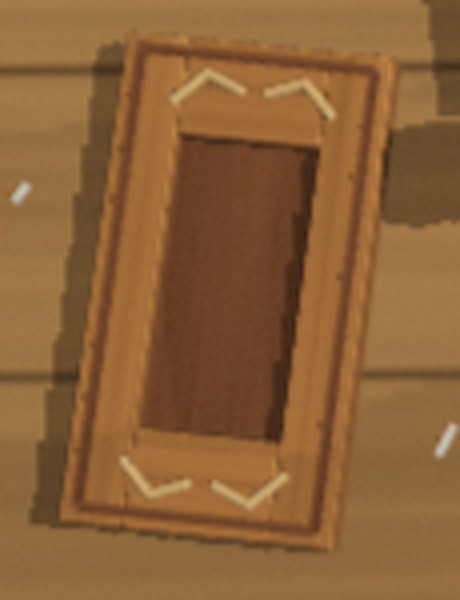

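```bash
python3 - <<'E'
from h import *
tc=capture("top")
for n,P in [("recess",[(180,135),(320,150),(280,440),(140,432)]),("panel",[(128,36),(398,60),(335,548),(62,518)])]:
    q=np.array([ray(tc,(x/4+105-.4,y/4+145-.4),.02)[:2] for x,y in P]); print(n,q.round(4).tolist(),q.mean(0).round(4),[np.linalg.norm(q[i]-q[i-1]).round(4) for i in range(4)],
     np.degrees(np.arctan2(*(q[0]+q[1]-q[2]-q[3])[::-1])).round(2))
E
```

```text
recess [[0.5653, 0.3386], [0.556, 0.2588], [0.3919, 0.2779], [0.397, 0.3564]] [0.4775 0.3079] [np.float64(0.1693), np.float64(0.0803), np.float64(0.1651), np.float64(0.0787)] -6.34
panel [[0.6229, 0.3699], [0.6075, 0.2154], [0.3318, 0.246], [0.3494, 0.3986]] [0.4779 0.3075] [np.float64(0.275), np.float64(0.1552), np.float64(0.2774), np.float64(0.1536)] -6.16
```

The recess centre is (0.478,0.308) from the top view and (0.480,0.312) from the wrist, with its long axis at about -6.3°. Moving over it.

>>> send_rows(
  increments=[
    [50, -0.2, 0.4, 0, 0, 0, -0.2],
    [50, -0.35, 0.7, 0, 0, 0, 0],
    [50, -0.35, 0.8, 0, 0, 0, 0],
    [50, -0.35, 0.7, -0.4, 0, 0, 0],
    [50, -0.2, 0.5, -0.6, 0, 0, 0],
    [50, -0.1, 0.2, -0.8, 0, 0, 0],
    [50, 0, 0, -0.8, 0, 0, 0],
    [50, 0, 0, -0.5, 0, 0, 0],
    [50, 0, 0, 0, 0, 0, 0],
    [50, 0, 0, 0, 0, 0, 0],
  ],
)

```text
time_s: 27.28
tcp_pos: [0.4799, 0.3098, 0.0565]
orientation: [0.168, 3.136, 0.001]
ft_force: [0.8, 0.3, -2.6]
opening: 0.693
grip_force: 29.9
```

```bash
python3 - <<'E'
from h import *
st()
wc=capture("wrist"); c=capture("scene"); a=c["color"][230:440,400:600,::-1]
cv2.imwrite("pics/c8.png",np.hstack([cv2.resize(wc["color"][...,::-1],(480,360)),cv2.resize(a,(320,336),interpolation=2)[:0].reshape(0,320,3) if 0 else cv2.resize(a,(320,360),interpolation=2)]))
E
```

```text
t 27.27 tcp [0.4799 0.3098 0.0565] yaw 83.85 R [ 0.001  0.001 -1.   ] open 63.8 grip 29.9 q6 -0.89
```

View pics/c8.png

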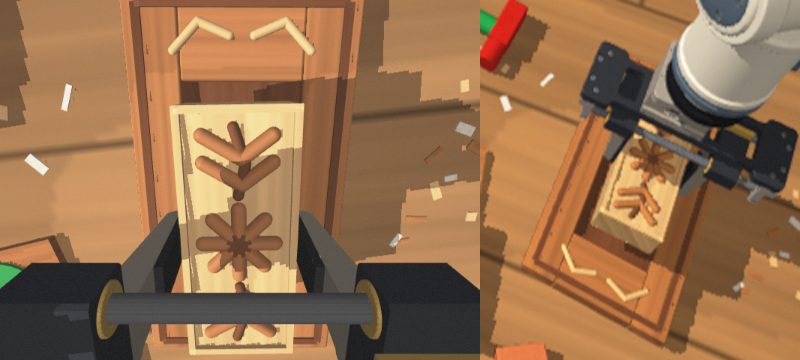

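The block hangs squarely over the recess in both views. I'm lowering it and watching the force.

>>> send_rows(
  increments=[
    [50, -0.02, 0, -0.3, 0, 0, 0],
    [50, 0, 0, -0.3, 0, 0, 0],
    [50, 0, 0, 0, 0, 0, 0],
    [50, 0, 0, 0, 0, 0, 0],
  ],
)

```text
time_s: 27.88
tcp_pos: [0.4781, 0.3093, 0.0253]
orientation: [-0.168, -3.137, 0.001]
ft_force: [0.2, 0.2, -1.4]
opening: 0.695
grip_force: 29.9
```

>>> send_rows(
  increments=[
    [50, 0, 0, -0.04, 0, 0, 0],
    [50, 0, 0, 0, 0, 0, 0],
    [72, 0, 0, 0, 0, 0, 0],
    [85, 0, 0, 0, 0, 0, 0],
    [85, 0, 0, 0, 0, 0, 0],
    [85, 0, 0, 0.4, 0, 0, 0],
    [85, 0, 0, 0.9, 0, 0, 0],
    [85, 0, 0, 0.9, 0, 0, 0],
    [85, 0, 0, 0.9, 0, 0, 0],
    [85, 0, 0, 0, 0, 0, 0],
  ],
)

```text
time_s: 29.12
tcp_pos: [0.4803, 0.3107, 0.1824]
orientation: [0.168, 3.132, 0.006]
ft_force: [0.7, -0.0, -0.8]
opening: 0.926
grip_force: 0.0
```

```bash
python3 - <<'E'
from h import *
st()
wc=capture("wrist"); save(wc,"w9.png")
E
```

```text
t 29.12 tcp [0.4803 0.3107 0.1824] yaw 83.87 R [ 0.006  0.004 -1.   ] open 85.2 grip 0.0 q6 -0.89
```

View pics/w9.png

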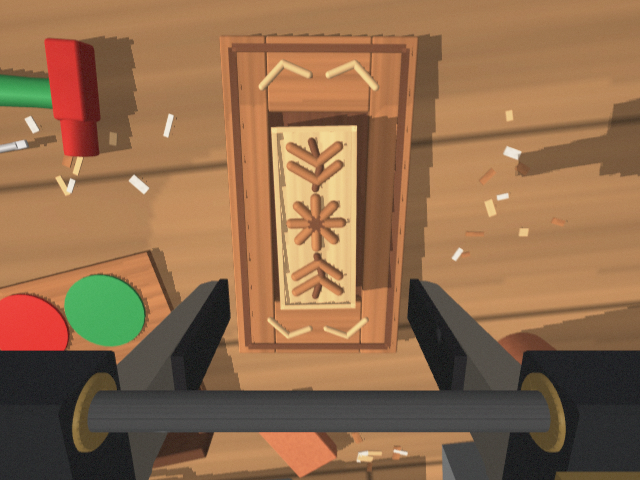

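```bash
python3 - <<'E'
from h import *
wc=capture("wrist"); 
P=lambda z,pts:np.array([ray(wc,p,z)[:2] for p in pts])
q=P(.046,[(272,128),(357,126),(355,306),(281,309)]); print("block top",q.round(4).tolist(),q.mean(0).round(4),[np.linalg.norm(q[i]-q[i-1]).round(4) for i in range(4)])
q=P(.02,[(220,37),(417,37),(396,351),(239,351)]); print("panel",q.round(4).tolist(),q.mean(0).round(4),[np.linalg.norm(q[i]-q[i-1]).round(4) for i in range(4)])
c=np.array([.4785,.309]);
for n,cam in (("scene",capture("scene")),("top",capture("top"))):
    for x in find_in(n,"carving")[:1]: print(n,x["confidence"],w(cam,x["xyz"]).round(4))
cam=capture("scene"); save(cam,"s10.png",(400,230,600,440),2.8)
E
```

```text
block top [[0.4016, 0.2842], [0.4069, 0.3477], [0.5547, 0.3344], [0.5507, 0.2709]] [0.4785 0.3093] [np.float64(0.1497), np.float64(0.0637), np.float64(0.1484), np.float64(0.0635)]
panel [[0.3311, 0.2511], [0.347, 0.401], [0.6198, 0.3712], [0.6034, 0.2207]] [0.4753 0.311 ] [np.float64(0.274), np.float64(0.1507), np.float64(0.2743), np.float64(0.1514)]
scene 0.68 [0.4934 0.3068 0.0443]
top 0.9 [0.4517 0.2902 0.0423]
```

View pics/s10.png

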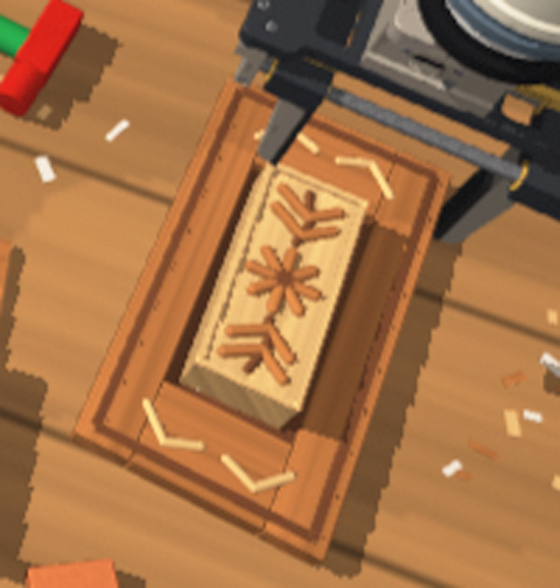

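The block lies flat in the recess, carved side up. Its top, measured at z=46 mm, is 150x64 mm, and there is margin all round. I'm going over the till to measure the pads.

>>> send_rows(
  increments=[
    [85, 0.1, -0.3, 0.2, 0, 0, -1],
    [85, 0.2, -0.5, 0.2, 0, 0, -1],
    [85, 0.2, -0.6, 0.2, 0, 0, -1],
    [85, 0.2, -0.6, 0.2, 0, 0, -1],
    [85, 0.2, -0.6, 0.2, 0, 0, -1],
    [85, 0.2, -0.6, 0.2, 0, 0, -1],
    [85, 0.2, -0.6, 0, 0, 0, -1],
    [85, 0.2, -0.6, 0, 0, 0, -1],
    [85, 0.2, -0.6, 0, 0, 0, -1],
    [85, 0.1, -0.6, 0, 0, 0, -1],
  ],
)

```text
time_s: 30.72
tcp_pos: [0.5683, 0.0283, 0.2376]
orientation: [-1.718, -2.629, 0.001]
ft_force: [-0.2, 1.0, 0.0]
opening: 0.922
grip_force: 0.0
```

>>> send_rows(
  increments=[
    [85, 0, -0.3, 0, 0, 0, -1],
    [85, 0, 0, 0, 0, 0, -1],
    [85, 0, 0, 0, 0, 0, -0.6],
    [85, 0, 0, 0, 0, 0, 0],
    [85, 0, 0, 0, 0, 0, 0],
  ],
)

```text
time_s: 31.35
tcp_pos: [0.5681, 0.0144, 0.2381]
orientation: [-2.053, -2.377, 0.001]
ft_force: [0.2, 0.2, -0.4]
opening: 0.926
grip_force: 0.0
```

```bash
cat > pads.py <<'E'
from h import *
def pads(cams=("wrist","top","scene"),z=.011):
    for n in cams:
        c=capture(n); hsv=cv2.cvtColor(c["color"],cv2.COLOR_RGB2HSV)
        for nm,rg,guess in [("green",[((50,100,40),(85,255,255))],(.5535,.0935)),("red",[((0,190,60),(6,255,255)),((174,190,60),(180,255,255))],(.5675,.0165)),("yellow",[((24,150,60),(34,255,255))],(.576,-.0615))]:
            m=sum(cv2.inRange(hsv,a,b) for a,b in rg); k,l,s,ce=cv2.connectedComponentsWithStats(m)
            g=pix(c,(*guess,z)).astype(int)
            if not(0<=g[0]<640 and 0<=g[1]<480) or l[g[1],g[0]]==0: print(n,nm,"not seen",g); continue
            cn=max(cv2.findContours((l==l[g[1],g[0]]).astype(np.uint8),0,1)[0],key=len); h=cv2.convexHull(cn)
            q=np.array([ray(c,p[0],z)[:2] for p in h]).astype(np.float32); (x,y),r=cv2.minEnclosingCircle(q); e=cv2.fitEllipse(cn)
            print(n,nm,"circle",round(x,4),round(y,4),"d",round(2*r,4),"ell",ray(c,e[0],z)[:2].round(4))
E
python3 -c "
from pads import *
st(); pads()"
```

```text
t 31.35 tcp [0.5681 0.0144 0.2381] yaw 8.36 R [-0.001 -0.    -1.   ] open 85.2 grip 0.0 q6 -0.12
wrist green circle 0.5547 0.0971 d 0.076 ell [0.5546 0.0982]
wrist red circle 0.5665 0.0178 d 0.0757 ell [0.5663 0.0188]
wrist yellow circle 0.5778 -0.0617 d 0.0765 ell [ 0.5778 -0.0607]
top green not seen [258 183]
top red not seen [291 176]
top yellow circle 0.5778 -0.0637 d 0.0759 ell [ 0.5779 -0.0705]
scene green circle 0.5533 0.0958 d 0.0762 ell [0.5543 0.0962]
scene red circle 0.5651 0.0169 d 0.0771 ell [0.5658 0.017 ]
scene yellow circle 0.5763 -0.0625 d 0.0762 ell [ 0.5772 -0.0623]
```

The pads are at green (0.554,0.0965), red (0.566,0.017) and yellow (0.577,-0.062). They are 80 mm apart and 76 mm across, as stated. Next I'm going above the tray to measure the tins there.

>>> send_rows(
  increments=[
    [91, -0.2, -0.4, 0, 0, 0, -0.8],
    [91, -0.2, -0.7, 0, 0, 0, -0.9],
    [91, -0.2, -0.7, 0, 0, 0, -0.9],
    [91, -0.2, -0.7, 0, 0, 0, -0.9],
    [91, -0.2, -0.7, 0, 0, 0, -0.9],
    [91, -0.2, -0.7, 0, 0, 0, -0.9],
    [91, -0.2, -0.7, 0, 0, 0, -0.9],
    [91, -0.2, -0.7, 0, 0, 0, -0.9],
    [91, -0.2, -0.7, 0, 0, 0, -0.9],
    [91, -0.3, -0.5, 0, 0, 0, -0.8],
  ],
)

```text
time_s: 32.75
tcp_pos: [0.463, -0.312, 0.2386]
orientation: [2.899, 1.21, 0.0]
ft_force: [0.4, 1.7, 0.3]
opening: 0.988
grip_force: 0.0
```

>>> send_rows(
  increments=[
    [91, 0, 0, 0, 0, 0, 0],
    [91, 0, 0, 0, 0, 0, 0],
  ],
)

```text
time_s: 33.0
tcp_pos: [0.4634, -0.3102, 0.2386]
orientation: [-2.897, -1.216, -0.0]
ft_force: [0.3, -0.5, -0.4]
opening: 0.991
grip_force: 0.0
```

```bash
cat > lids.py <<'E'
from h import *
def lids(cams,exp,z):
    for n in cams:
        c=capture(n); im=c["color"].astype(int); m=((im.max(2)-im.min(2))<60)&(im.min(2)>110)
        k,l,s,ce=cv2.connectedComponentsWithStats(m.astype(np.uint8))
        for t,e in exp.items():
            d=[(np.hypot(*(ray(c,ce[i],z)[:2]-e)),i) for i in range(1,k) if s[i,4]>20]
            d=[x for x in d if x[0]<.02]
            for x,i in sorted(d)[:2]: print(n,t,ray(c,ce[i],z)[:2].round(4),"area",s[i,4],ce[i].round(1))
E
python3 -c "
from lids import *
st(); lids(('wrist','top','scene'),dict(green=(.373,-.319),red=(.464,-.3145),yellow=(.555,-.312)),.096)"
```

```text
t 33.0 tcp [ 0.4634 -0.3102  0.2386] yaw -44.46 R [ 0.  0. -1.] open 91.2 grip 0.0 q6 0.18
wrist green [ 0.3728 -0.32  ] area 323 [252.  302.6]
wrist red [ 0.4665 -0.3134] area 356 [323.2 224.9]
wrist yellow [ 0.5575 -0.3114] area 427 [405.1 144.2]
wrist yellow [ 0.5473 -0.294 ] area 411 [380.4 137.1]
top yellow [ 0.5578 -0.3134] area 53 [445.9 171.7]
scene green [ 0.3709 -0.3219] area 59 [201.1 156.3]
scene red [ 0.4646 -0.3149] area 52 [180.1 192.8]
scene yellow [ 0.555  -0.3129] area 60 [155.6 230.7]
```

>>> send_rows(
  increments=[
    [84, 0.04, -0.08, -0.6, 0, 0, 0],
    [84, 0, 0, -0.9, 0, 0, 0],
    [84, 0, 0, -0.9, 0, 0, 0],
    [84, 0, 0, -0.8, 0, 0, 0],
    [84, 0, 0, -0.48, 0, 0, 0],
    [84, 0, 0, 0, 0, 0, 0],
    [50, 0, 0, 0, 0, 0, 0],
    [50, 0, 0, 0, 0, 0, 0],
    [50, 0, 0, 0, 0, 0, 0],
    [50, 0, 0, 0, 0, 0, 0],
  ],
)

```text
time_s: 34.4
tcp_pos: [0.4657, -0.3147, 0.0557]
orientation: [2.897, 1.214, 0.001]
ft_force: [-1.9, 2.3, 7.3]
opening: 0.651
grip_force: 30.0
```

>>> send_rows(
  increments=[
    [50, 0, 0, 0.5, 0, 0, 0],
    [50, 0, 0, 0.9, 0, 0, 0],
    [50, 0, 0, 0.9, 0, 0, 0],
  ],
)

```text
time_s: 34.78
tcp_pos: [0.4648, -0.3144, 0.1707]
orientation: [-2.897, -1.214, 0.001]
ft_force: [0.7, -0.9, -2.3]
opening: 0.651
grip_force: 30.0
```

>>> send_rows(
  increments=[
    [50, 0.2, 0.4, 0, 0, 0, 0.8],
    [50, 0.2, 0.7, 0, 0, 0, 0.9],
    [50, 0.2, 0.7, 0, 0, 0, 0.9],
    [50, 0.2, 0.7, 0, 0, 0, 0.9],
    [50, 0.2, 0.7, 0, 0, 0, 0.9],
    [50, 0.2, 0.7, 0, 0, 0, 0.9],
    [50, 0.2, 0.7, 0, 0, 0, 0.9],
    [50, 0.2, 0.7, 0, 0, 0, 0.9],
    [50, 0.2, 0.7, 0, 0, 0, 0.9],
    [50, 0.2, 0.6, 0, 0, 0, 0.8],
  ],
)

```text
time_s: 36.02
tcp_pos: [0.5652, 0.0167, 0.1697]
orientation: [-2.052, -2.379, -0.0]
ft_force: [0.4, -0.2, -2.3]
opening: 0.649
grip_force: 30.0
```

>>> send_rows(
  increments=[
    [50, 0, 0, -0.6, 0, 0, 0],
    [50, 0, 0, -0.8, 0, 0, 0],
    [50, 0, 0, -0.6, 0, 0, 0],
    [50, 0, 0, 0, 0, 0, 0],
    [50, 0, 0, 0, 0, 0, 0],
  ],
)

```text
time_s: 36.65
tcp_pos: [0.5659, 0.0154, 0.0707]
orientation: [2.055, 2.375, 0.001]
ft_force: [0.2, 0.4, -2.8]
opening: 0.649
grip_force: 30.0
```

```bash
python3 -c "
from lids import *
st(); lids(('scene',),dict(red=(.566,.017)),.111); s=[state()['tcp_pos'] for _ in range(3)]; print(s)"
```

```text
t 36.65 tcp [0.5659 0.0154 0.0707] yaw 8.27 R [ 0.001  0.    -1.   ] open 59.7 grip 30.0 q6 -0.12
scene red [0.5623 0.0132] area 36 [323.2 294.1]
[array([0.56628391, 0.01536503, 0.07103255]), array([0.56628391, 0.01536503, 0.07103255]), array([0.56628391, 0.01536503, 0.07103255])]
```

>>> send_rows(
  increments=[
    [50, 0, 0.03, -0.15, 0, 0, 0],
    [50, 0, 0, 0, 0, 0, 0],
    [50, 0, 0, -0.04, 0, 0, 0],
    [50, 0, 0, 0, 0, 0, 0],
  ],
)

```text
time_s: 37.2
tcp_pos: [0.5655, 0.0169, 0.0607]
orientation: [2.055, 2.376, 0.001]
ft_force: [-3.1, 0.4, 4.2]
opening: 0.647
grip_force: 30.0
```

>>> send_rows(
  increments=[
    [72, 0, 0, 0, 0, 0, 0],
    [85, 0, 0, 0, 0, 0, 0],
    [85, 0, 0, 0, 0, 0, 0],
    [85, 0, 0, 0.9, 0, 0, 0],
    [85, 0, 0, 1, 0, 0, 0],
    [85, 0, 0, 1, 0, 0, 0],
    [85, 0, 0, 0.4, 0, 0, 0],
    [85, 0, 0, 0, 0, 0, 0],
  ],
)

```text
time_s: 38.2
tcp_pos: [0.5662, 0.0169, 0.2266]
orientation: [2.054, 2.374, 0.004]
ft_force: [-0.6, -0.6, -0.5]
opening: 0.925
grip_force: 0.0
```

```bash
python3 -c "
from lids import *
from pads import pads
st(); lids(('wrist','scene'),dict(red=(.566,.017)),.101); pads(('wrist','scene'))"
```

```text
t 38.2 tcp [0.5662 0.0169 0.2266] yaw 8.27 R [ 0.003  0.    -1.   ] open 85.1 grip 0.0 q6 -0.12
wrist red [0.5663 0.0179] area 390 [316.4 227.8]
scene red [0.5648 0.0169] area 76 [324.5 298.8]
wrist green circle 0.5546 0.097 d 0.076 ell [0.5545 0.0981]
wrist red circle 0.5699 -0.0056 d 0.0732 ell [ 0.5696 -0.0046]
wrist yellow circle 0.5778 -0.0618 d 0.076 ell [ 0.5784 -0.0653]
scene green circle 0.5533 0.096 d 0.076 ell [0.5543 0.0961]
scene red not seen [322 321]
scene yellow circle 0.5763 -0.0625 d 0.0762 ell [ 0.5772 -0.0623]
```

Red sits within 1 mm of its pad centre. Next is green.

>>> send_rows(
  increments=[
    [84, -0.3, -0.4, 0, 0, 0, -0.8],
    [84, -0.4, -0.7, 0, 0, 0, -0.9],
    [84, -0.4, -0.7, 0, 0, 0, -0.9],
    [84, -0.4, -0.7, 0, 0, 0, -0.9],
    [84, -0.4, -0.7, 0, 0, 0, -0.9],
    [84, -0.4, -0.7, 0, 0, 0, -0.9],
    [84, -0.4, -0.8, 0, 0, 0, -0.9],
    [84, -0.4, -0.8, 0, 0, 0, -0.9],
    [84, -0.4, -0.7, 0, 0, 0, -0.9],
    [84, -0.38, -0.56, 0, 0, 0, -0.8],
  ],
)

```text
time_s: 39.65
tcp_pos: [0.3699, -0.322, 0.2238]
orientation: [-2.898, -1.208, 0.002]
ft_force: [0.0, -0.1, -0.8]
opening: 0.913
grip_force: 0.0
```

>>> send_rows(
  increments=[
    [84, 0, 0, -0.5, 0, 0, 0],
    [84, 0, 0, 0, 0, 0, 0],
  ],
)

```text
time_s: 39.9
tcp_pos: [0.3696, -0.3202, 0.1977]
orientation: [-2.894, -1.211, 0.004]
ft_force: [0.4, 0.2, 0.7]
opening: 0.916
grip_force: 0.0
```

```bash
python3 -c "
from lids import *
st(); lids(('wrist',),dict(green=(.372,-.321)),.096)"
```

```text
t 39.9 tcp [ 0.3696 -0.3202  0.1977] yaw -44.58 R [-0.004  0.003 -1.   ] open 84.3 grip 0.0 q6 0.06
wrist green [ 0.3734 -0.32  ] area 491 [322.  235.1]
```

>>> send_rows(
  increments=[
    [84, 0.05, 0, -0.7, 0, 0, 0],
    [84, 0, 0, -0.9, 0, 0, 0],
    [84, 0, 0, -0.8, 0, 0, 0],
    [84, 0, 0, -0.46, 0, 0, 0],
    [84, 0, 0, 0, 0, 0, 0],
    [50, 0, 0, 0, 0, 0, 0],
    [50, 0, 0, 0, 0, 0, 0],
    [50, 0, 0, 0, 0, 0, 0],
    [50, 0, 0, 0, 0, 0, 0],
  ],
)

```text
time_s: 41.08
tcp_pos: [0.3737, -0.321, 0.058]
orientation: [2.897, 1.214, 0.0]
ft_force: [-2.1, 3.7, 8.7]
opening: 0.647
grip_force: 30.0
```

>>> send_rows(
  increments=[
    [50, 0, 0, 0.5, 0, 0, 0],
    [50, 0, 0, 0.9, 0, 0, 0],
    [50, 0, 0, 1, 0, 0, 0],
    [50, 0, 0, 0.5, 0, 0, 0],
  ],
)

```text
time_s: 41.58
tcp_pos: [0.3744, -0.3218, 0.205]
orientation: [2.894, 1.213, 0.003]
ft_force: [0.9, 0.3, -4.0]
opening: 0.648
grip_force: 30.0
```

>>> send_rows(
  increments=[
    [50, 0.3, 0.6, 0, 0, 0, 0.8],
    [50, 0.37, 0.9, 0, 0, 0, 0.9],
    [50, 0.37, 0.9, 0, 0, 0, 0.9],
    [50, 0.37, 0.9, 0, 0, 0, 0.9],
    [50, 0.37, 0.9, 0, 0, 0, 0.9],
    [50, 0.37, 0.9, 0, 0, 0, 0.9],
    [50, 0.37, 0.9, 0, 0, 0, 0.9],
    [50, 0.37, 0.9, 0, 0, 0, 0.9],
    [50, 0.37, 0.85, 0, 0, 0, 0.9],
    [50, 0.34, 0.6, 0, 0, 0, 0.8],
  ],
)

```text
time_s: 42.82
tcp_pos: [0.5539, 0.0983, 0.2022]
orientation: [2.051, 2.38, 0.0]
ft_force: [0.3, -1.0, -3.2]
opening: 0.649
grip_force: 30.0
```

>>> send_rows(
  increments=[
    [50, 0, 0, -0.6, 0, 0, 0],
    [50, 0, 0, -0.8, 0, 0, 0],
    [50, 0, 0, -0.8, 0, 0, 0],
    [50, 0, 0, -0.35, 0, 0, 0],
    [50, 0, 0, 0, 0, 0, 0],
    [50, 0, 0, 0, 0, 0, 0],
  ],
)

```text
time_s: 43.58
tcp_pos: [0.5548, 0.0965, 0.076]
orientation: [2.055, 2.375, 0.003]
ft_force: [0.0, 0.2, -2.8]
opening: 0.649
grip_force: 30.0
```

```bash
python3 -c "
from h import *
st()"
```

```text
t 43.58 tcp [0.5548 0.0965 0.076 ] yaw 8.26 R [ 0.002  0.    -1.   ] open 59.7 grip 30.0 q6 0.03
```

>>> send_rows(
  increments=[
    [50, -0.01, 0, -0.15, 0, 0, 0],
    [50, 0, 0, -0.05, 0, 0, 0],
    [50, 0, 0, -0.05, 0, 0, 0],
    [50, 0, 0, 0, 0, 0, 0],
  ],
)

```text
time_s: 44.08
tcp_pos: [0.5533, 0.0964, 0.063]
orientation: [2.055, 2.376, 0.0]
ft_force: [-4.5, -0.0, 7.7]
opening: 0.65
grip_force: 30.0
```

>>> send_rows(
  increments=[
    [72, 0, 0, 0, 0, 0, 0],
    [85, 0, 0, 0, 0, 0, 0],
    [85, 0, 0, 0, 0, 0, 0],
    [85, 0, 0, 0.9, 0, 0, 0],
    [85, 0, 0, 1, 0, 0, 0],
    [85, 0, 0, 1, 0, 0, 0],
    [85, 0, 0, 0.4, 0, 0, 0],
    [85, 0, 0, 0, 0, 0, 0],
  ],
)

```text
time_s: 45.08
tcp_pos: [0.5542, 0.0966, 0.2286]
orientation: [2.054, 2.374, 0.004]
ft_force: [0.4, 0.8, -1.4]
opening: 0.924
grip_force: 0.0
```

```bash
python3 -c "
from lids import *
st(); lids(('wrist','scene'),dict(green=(.554,.0965),red=(.566,.017)),.101)"
```

```text
t 45.08 tcp [0.5542 0.0966 0.2286] yaw 8.27 R [ 0.003  0.001 -1.   ] open 85.0 grip 0.0 q6 0.03
wrist green [0.5543 0.0961] area 420 [316.1 228.9]
wrist red [0.5664 0.0175] area 315 [317.  319.6]
scene green [0.5531 0.0956] area 85 [371.9 309.7]
scene red [0.5649 0.017 ] area 75 [324.6 298.9]
```

>>> send_rows(
  increments=[
    [84, 0, -0.6, 0, 0, 0, -0.8],
    [84, 0, -0.9, 0, 0, 0, -0.9],
    [84, 0, -0.9, 0, 0, 0, -0.9],
    [84, 0, -0.9, 0, 0, 0, -0.9],
    [84, 0, -0.9, 0, 0, 0, -0.9],
    [84, 0, -0.9, 0, 0, 0, -0.9],
    [84, 0, -0.9, 0, 0, 0, -0.9],
    [84, 0, -0.9, 0, 0, 0, -0.9],
    [84, 0, -0.7, 0, 0, 0, -0.9],
    [84, 0, -0.5, -0.4, 0, 0, -0.8],
  ],
)

```text
time_s: 46.42
tcp_pos: [0.5531, -0.3103, 0.206]
orientation: [2.9, 1.208, -0.0]
ft_force: [-0.6, -0.3, -0.5]
opening: 0.915
grip_force: 0.0
```

>>> send_rows(
  increments=[
    [84, 0, 0, 0, 0, 0, 0],
    [84, 0, 0, 0, 0, 0, 0],
  ],
)

```text
time_s: 46.68
tcp_pos: [0.5528, -0.3078, 0.2061]
orientation: [-2.895, -1.215, 0.002]
ft_force: [0.3, -0.4, 0.4]
opening: 0.915
grip_force: 0.0
```

```bash
python3 -c "
from lids import *
st(); lids(('wrist',),dict(yellow=(.5565,-.3124)),.096)"
```

```text
t 46.67 tcp [ 0.5528 -0.3078  0.2061] yaw -44.45 R [-0.002  0.001 -1.   ] open 84.1 grip 0.0 q6 0.27
wrist yellow [ 0.557  -0.3115] area 434 [325.5 235.3]
```

>>> send_rows(
  increments=[
    [84, 0.07, -0.08, -0.7, 0, 0, 0],
    [84, 0, 0, -0.9, 0, 0, 0],
    [84, 0, 0, -0.9, 0, 0, 0],
    [84, 0, 0, -0.48, 0, 0, 0],
    [84, 0, 0, 0, 0, 0, 0],
    [50, 0, 0, 0, 0, 0, 0],
    [50, 0, 0, 0, 0, 0, 0],
    [50, 0, 0, 0, 0, 0, 0],
    [50, 0, 0, 0, 0, 0, 0],
  ],
)

```text
time_s: 47.85
tcp_pos: [0.5572, -0.3127, 0.0595]
orientation: [2.897, 1.214, 0.002]
ft_force: [-1.4, 2.6, 7.4]
opening: 0.646
grip_force: 30.0
```

>>> send_rows(
  increments=[
    [50, 0, 0, 0.5, 0, 0, 0],
    [50, 0, 0, 0.9, 0, 0, 0],
    [50, 0, 0, 0.9, 0, 0, 0],
  ],
)

```text
time_s: 48.22
tcp_pos: [0.5564, -0.3125, 0.1743]
orientation: [-2.897, -1.214, 0.0]
ft_force: [-0.1, 0.1, -2.2]
opening: 0.65
grip_force: 30.0
```

>>> send_rows(
  increments=[
    [50, 0.05, 0.3, 0, 0, 0, 0.8],
    [50, 0.05, 0.5, 0, 0, 0, 0.9],
    [50, 0.05, 0.5, 0, 0, 0, 0.9],
    [50, 0.05, 0.6, 0, 0, 0, 0.9],
    [50, 0.05, 0.6, 0, 0, 0, 0.9],
    [50, 0.05, 0.6, 0, 0, 0, 0.9],
    [50, 0.05, 0.6, 0, 0, 0, 0.9],
    [50, 0.05, 0.6, 0, 0, 0, 0.9],
    [50, 0, 0.5, 0, 0, 0, 0.9],
    [50, 0, 0.2, 0, 0, 0, 0.8],
  ],
)

```text
time_s: 49.48
tcp_pos: [0.5766, -0.0613, 0.1733]
orientation: [2.051, 2.38, 0.0]
ft_force: [-0.0, 0.5, -2.6]
opening: 0.645
grip_force: 30.0
```

>>> send_rows(
  increments=[
    [50, 0, 0, -0.6, 0, 0, 0],
    [50, 0, 0, -0.8, 0, 0, 0],
    [50, 0, 0, -0.5, 0, 0, 0],
    [50, 0, 0, 0, 0, 0, 0],
    [50, 0, 0, 0, 0, 0, 0],
  ],
)

```text
time_s: 50.1
tcp_pos: [0.5775, -0.0627, 0.0792]
orientation: [2.055, 2.375, 0.001]
ft_force: [0.7, 0.2, -1.3]
opening: 0.648
grip_force: 30.0
```

>>> send_rows(
  increments=[
    [50, 0, 0.01, -0.15, 0, 0, 0],
    [50, 0, 0, -0.07, 0, 0, 0],
    [50, 0, 0, -0.06, 0, 0, 0],
    [50, 0, 0, 0, 0, 0, 0],
  ],
)

```text
time_s: 50.6
tcp_pos: [0.5769, -0.0622, 0.0645]
orientation: [2.055, 2.376, 0.0]
ft_force: [-1.7, -1.3, 3.2]
opening: 0.65
grip_force: 30.0
```

>>> send_rows(
  increments=[
    [72, 0, 0, 0, 0, 0, 0],
    [85, 0, 0, 0, 0, 0, 0],
    [85, 0, 0, 0, 0, 0, 0],
    [85, 0, 0, 0.9, 0, 0, 0],
    [85, 0, 0, 1, 0, 0, 0],
    [85, 0, 0, 1, 0, 0, 0],
    [85, 0, 0, 0.4, 0, 0, 0],
    [85, 0, 0, 0, 0, 0, 0],
  ],
)

```text
time_s: 51.6
tcp_pos: [0.5777, -0.0622, 0.2307]
orientation: [2.054, 2.374, 0.003]
ft_force: [-0.6, 1.0, -0.7]
opening: 0.927
grip_force: 0.0
```

```bash
python3 -c "
from lids import *
st(); lids(('wrist','scene'),dict(green=(.554,.0965),red=(.566,.017),yellow=(.577,-.062)),.101)
save(capture('scene'),'final.png')"
```

```text
t 51.6 tcp [ 0.5777 -0.0622  0.2307] yaw 8.27 R [ 0.003 -0.    -1.   ] open 85.2 grip 0.0 q6 -0.25
wrist green [0.5547 0.0927] area 293 [315.2   5.5]
wrist red [0.5663 0.0182] area 478 [316.3 120.9]
wrist yellow [ 0.5779 -0.0622] area 384 [316.4 227.5]
scene green [0.5526 0.0954] area 89 [371.9 309.4]
scene red [0.5649 0.0171] area 76 [324.6 298.9]
scene yellow [ 0.5761 -0.0632] area 71 [277.5 287.7]
```

View pics/final.png

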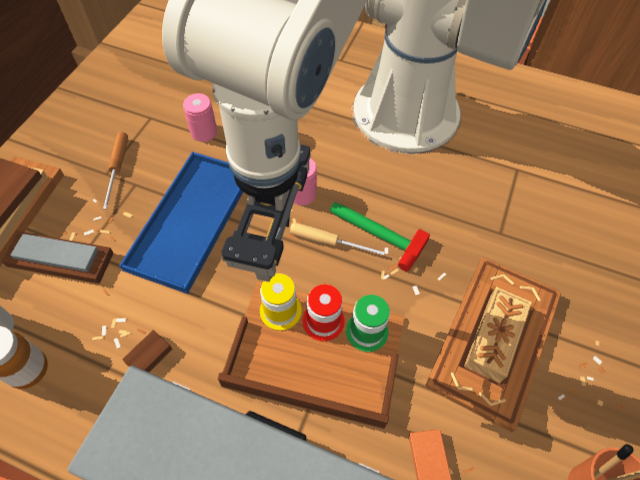

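All three tins stand upright on their own discs, at (280,302), (324,312) and (370,322), within about 1 mm of centre. The carving is in the recess at (503,335) and the gripper is clear, so I'm handing in.

```bash
python3 -c "
from rig import job_done
print(job_done())"
```

```text
the job is handed in; nothing more can be done
None
```

The job is done and handed in at about 52 s of the 144 s allowed: the carving lies flat in the recess, carved side up, and each tin stands upright within about 1 mm of the middle of its own disc.

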